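Find the high spot of an off-centre robot wheel

ROBOT

A 6-joint arm with a two-finger parallel gripper is mounted at the origin on the work surface. World frame = base frame: x ahead of the robot, y to its left, z up, the work surface at z = 0. Lengths are in m, angles in rad, forces in N, time in s.
With the tool pointing down it reaches from about 0.325 to 0.775 m from the base axis. Payload 5.5 kg.
Tool frame: the origin (TCP) lies midway between the tips of the shut fingers; the grasp point (between the pads) lies arm.tcp_to_grasp behind it (arm.tcp_to_grasp is the distance from the TCP to the grasp point, in m); x points along the fingers, y is the direction in which the jaws open and shut, and the axes are right-handed (so a half turn about x gives the same grasp; the last joint's range is limited). The gripper opens to 85 mm and grips with 20 to 120 N. Pads are 22 mm wide; open, the fingers measure 114 mm over their backs; the gripper's body (76 mm by 85 mm) begins 54 mm behind the grasp point. The pads swing forward as they close: fully open they stand 13 mm farther back than shut.
Start: joints at [1.214, 0.091, 1.231, -0, 1.82, -0.057], TCP at [0.177, 0.573, 0.231] pointing down, gripper open.
Joint ranges: [-2.87, 2.87], [-0.86, 2.18], [0.17, 2.46], [-1.51, 4.65], [0.06, 2.69], [-2.65, 2.65]. Speed limits (rad/s): [2.57, 2.57, 3.01, 3.14, 3.14, 3.14].

INTERFACE

Orientations are given as a rotation vector (axis times angle).
In Python, from plant import arm, vision, ticket, spotter gives the robot as it stands.
- The arm moves only by the tool play_rows, never from a script. Its argument "series" is a list of rows, each a list of 5 numbers: the shift along the world's x, y, z in mm, then the turn about the world's z in degrees, then the closure, from 0 (fully open) to 1 (shut). In form: [[x, y, z, yaw, jaw], ...]. A call has 1 to 5 rows; each row shifts and turns the commanded pose from where the row before left it; what a row does not reach is not made up. A row lasts 1/12 s, in which the tool goes at most 41.7 mm and 7.16 degrees, less where a joint would pass 70% of its speed; a pose out of reach is approached as far as the arm can. A call is refused whole if a number of a shift passes 41.7 or a number of a turn 7.16, either way. A call with a gripper value outside its range is refused whole. The fingers move at their own pace and stop on an object; "grip_force" is the grip in N (left out, the last holds). Time passes only in rows, so rows that do not move let the fingers close. It gives the time, the measured TCP pose, the force and the opening at its end, in the units of the state.
- arm.get_obs(): the state, without advancing time (a new reading comes with each control period).
- vision.get_image(name): name is "side" or "top" or "wrist"; returns (picture, depth): 420x560x3 uint8, red, green, blue; 420x560 float32, m along the optical axis (not along the pixel's ray), 0 where there is no reading.
- vision.camera_model(name): a dict with "mtx" (3x3 intrinsics, pixels), "extrinsics" (4x4, takes a point from world to camera coordinates); the wrist camera has in their place "hand_eye" (4x4, takes a point from camera to tool coordinates, whose origin is the TCP and whose axes are the tool frame's). Camera axes: x right, y up, looking along -z (the intrinsics and any distortion apply to the point x, -y, -z); pixel columns grow to the right and rows downward; lengths in m; the calibration is good to about 2 mm. A picture is of the moment at which its call begins: read the wrist's pose just before it. camera_model takes no time and is no camera call.
- ticket.job_done(): hands the job in, once; it reports no verdict.
Trained networks look in the newest picture that a camera, given by its name, has taken for a name from the list of things; names that differ only in an ending like _2 or _b are one class to them, and where a whole thing is asked for, a point or a joint stands for the part that bears it (a point fixed in the world has none). Each returns a list of dicts, best first, with "score" (0 to 1); they miss things now and then, are a little off and sometimes report something else, mostly with a low value. They report only what shows in the picture. A call takes as long as a camera call.
- spotter.boxes_of(camera, target): "at" ([x, y, z] in m, in world coordinates, good to about 4 mm: the middle of the surface that is visible of it).
- spotter.spot_point(camera, target): "at" ([x, y, z] in m, in world coordinates, good to about 4 mm: a listed point, or the origin of a listed thing).
The state is a dict: "time": time; "joint_positions": joint angles; "joint_vel": joint speeds; "joint_efforts": joint torques, N m; "eef_pos": TCP position; "ee_rot": TCP orientation; "ft_force": force on the tool from outside, world axes, zero at the start; "moment": the same for the moment, N m; "grip_width": opening from 0.0 (shut) to 1.0 (fully open).
Only numpy, scipy, OpenCV 4.12 (cv2) and the standard library are available. Lean on these libraries where they do the work, as an engineer would, in place of code of your own. Each camera call takes 0.05 s, during which the arm holds its last target. There are 200 camera calls.

TASK

Lower the dial gauge by its black knob until its sprung plunger presses on the orange wheel and the needle stands in the green band, then let go of it. Turn the axle in its V-blocks by its spokes, gently and without lifting it out, until you have seen the needle's lowest reading (the wheel's low spot under the plunger), and after that turn on to the highest; leave it there, high spot under the plunger, hands off. Never drive the needle into the red, and leave the cans, spool and screwdriver alone.

Things in the scene. Friction and masses are not known exactly. Their poses are not given: they have to be found in the camera images.
- fixture: Grey base plate 220 x 320 x 20 mm, fixed to the bench, placed and turned anew each time. Origin on the bench under its middle; z up, y along the axle, x away from the robot at yaw 0. A steel post, 18 mm diameter, top 255 mm above the bench, stands at x = +85, y = +60 mm and guides the gauge carriage.
- v_mid (a point): Fixed point midway between two steel V-blocks, on the line where the axle's axis lies: 85 mm above the bench, same axes as the fixture. The V-blocks (30 mm thick, tops about 107 mm above the bench) are at y = +120 and -120 mm from here.
- axle: Loose steel axle, 16 mm diameter, 300 mm long, about 0.7 kg in all, lying in the V-blocks; brass collars keep it from sliding sideways. Origin on its axis, mid-length; y along it; x and z turn with it (a positive turn about +y takes z towards x; pressing down a spoke on the robot's side, -x, is a negative turn). It stays at any angle by friction.
- spokes (a point): Centre of the spoked hub (16 mm radius) on the axle, 60 mm to the -y side of its middle; axes turn with the axle. Five radial spokes in one plane, round rods 10 mm thick, round ends reaching 57 mm from the axis, 72 degrees apart, one (yellow; the others red) along +z. 2 to 6 N across a spoke's end turns the axle; meet them slowly, a brisk tap end-on passes 40 N.
- wheel_seat (a point): Point on the axle's axis in the middle of the orange wheel, 60 mm to the +y side; axes turn with the axle. The wheel (30 mm radius, 24 mm wide) is pressed tight onto the axle 4 mm off-centre: its top rises and falls as a sinusoid of the angle, highest about 118.5, lowest 110.5 mm above the bench. The angle of its high spot differs each time and is not given.
- plunger: The gauge's sprung plunger, a vertical 8 mm steel rod with a round brass tip; origin at the lowest point of the tip, right above the axis of the wheel. Travel 22 mm, spring 1 N at first touch to 4 N.
- needle (a joint): Gauge needle, red, on the white face-up dial of 68 mm diameter over the plunger. Radians clockwise from above, 0 = plunger free (the needle points to the fixture's -x side), 0.25 rad per mm of plunger travel. Green band 2.15 to 2.85 rad, red band from 5.2 rad to the end of travel at 5.5.
- carriage (a joint): How far the blue gauge carriage has been lowered on its post, in m: 0 at the top, 0.07 at the bottom; it stays where it is left; some 5 to 15 N move it. The tip of the free plunger is 160 mm above the bench at 0.
- dial (a point): Centre of the dial face. Moves with the carriage. The dial housing is 68 mm in diameter and 25 mm high.
- handle (a point): Centre of the carriage's black upright round knob, 22 mm diameter, standing free 42 mm high above the blue bar (its top is 22 mm above this point); 85 mm to the fixture's +y side of the post.
- can_brown: Bystander: full drink can, copper brown, 66 mm diameter, 122 mm high; origin under its centre.
- can_orange: Bystander: full drink can, orange, 66 mm diameter, 122 mm high; origin under its centre.
- wire_spool: Bystander: black wire spool standing on the bench, 64 mm diameter, 46 mm high; origin under its centre.
- screwdriver: Bystander: wooden-handled screwdriver lying on the bench beyond the plate.

How it is judged:
On the way, in this order (a step that is already met when the one before it is completed fails the run):
1. the plunger rests on the wheel with the needle in the green band (value of joint needle between 2.1 and 2.9 rad and contact force between plunger and axle above 0.3 N), for 0.2 s.
2. the wheel's low spot has come under the pressed plunger (height (world z) of plunger below 0.1112 m and contact force between plunger and axle above 0.3 N), for 0.1 s.
At the end, for the whole second after the job is handed in: The plunger presses on the wheel (more than 0.3 N) with its tip over 117.8 mm above the bench, that is the wheel's high spot within about 30 degrees of it; the axle lies at rest in its V-blocks, its middle within 6 mm of where it started (height (world z) of plunger above 0.1178 m and contact force between plunger and axle above 0.3 N and distance of axle from where it was at the start of the episode below 0.006 m and angular speed of axle below 0.1 rad/s); the robot touches nothing.
It fails at once if the needle is driven into the red (5.2 rad): gauge overrun (value of joint needle above 5.2 rad).
It fails at once if the axle is lifted or levered out of the V-blocks (its middle moved 12 mm) (distance of axle from where it was at the start of the episode above 0.012 m).
It fails at once if the fingers press or knock on the axle, spokes or wheel with over 40 N (contact force between the fingers and axle above 40 N).
It fails at once if a bystander is moved by over 30 mm (distance of any of can_brown, can_orange, wire_spool, screwdriver from where it was at the start of the episode above 0.03 m).
It also fails if it takes over 72 s, if anything falls off the work surface, if the arm or the gripper's body presses on something with over 40 N, if the wrist force passes 120 N, or if a joint passes its speed limit or range.

## Working session

There is one attempt and no reset: what is moved stays moved. The work goes in short steps, Python scripts to look and compute and a tool call to move; the robot and the scene stay as the last step left them, time stands still between calls to the robot, and variables do not carry over. Pictures are saved under pics/ and viewed, about 8 in all and at most 12, crops included, and the job is handed in when it is done.

Besides the shell and the picture viewer there is one more tool, called after ">>>" as name(argument=value, ...), one argument or row to a line, values as JSON. play_rows: Moves the arm, as the interface text tells. Its arguments: {"type":"object","properties":{"series":{"type":"array"},"grip_force":{"type":"number"}},"required":["series"]}

```bash
mkdir -p pics; cat > h.py <<'E'
import numpy as np, cv2
from plant import arm, vision, ticket, spotter
from scipy.spatial.transform import Rotation as R
def snap(n,fn=None):
    im,d=vision.get_image(n)
    if fn: cv2.imwrite('pics/'+fn,im[:,:,::-1])
    return im,d
def sp(c,t):
    r=spotter.spot_point(c,t)
    print(c,t,[(np.round(x['at'],4).tolist(),round(x['score'],2)) for x in r[:2]])
    return r
def st():
    o=arm.get_obs(); print(round(o['time'],2),np.round(o['eef_pos'],4),np.round(o['ee_rot'],3),np.round(o['ft_force'],1),o['grip_width']); return o
def w2p(n,p):
    m=vision.camera_model(n);c=m['extrinsics']@np.r_[p,1];q=m['mtx']@np.array([c[0],-c[1],-c[2]]);return q[:2]/q[2]
E
python3 - <<'E'
from h import *
o=st(); print(arm.tcp_to_grasp)
a,_=snap('side','s1.png');b,_=snap('top','t1.png')
for c in('top','side'):
    for t in('fixture','v_mid','spokes','wheel_seat','dial','handle','plunger','axle','can_brown','can_orange','wire_spool'): sp(c,t)
E
```

```text
0.0 [0.1771 0.573  0.2301] [ 0.234  1.558 -0.237] [-1.2  0.3 -0.3] 1.000545019953738
0.0187
top fixture [([0.6352, 0.0875, 0.243], 0.59), ([0.5155, -0.0341, -0.0005], 0.57)]
top v_mid [([0.5195, -0.0313, 0.0821], 0.85)]
top spokes [([0.5032, -0.0934, 0.0869], 0.67), ([0.5577, -0.3677, 0.0021], 0.62)]
top wheel_seat [([0.5329, 0.0268, 0.0841], 0.71), ([0.5226, -0.0333, 0.0851], 0.58)]
top dial [([0.5321, 0.028, 0.2302], 0.71)]
top handle [([0.6314, 0.0862, 0.2445], 0.97), ([0.5049, -0.0918, 0.0863], 0.63)]
top plunger [([0.561, 0.4143, 0.0015], 0.53)]
top axle [([0.5225, -0.0339, 0.0855], 0.79)]
top can_brown []
top can_orange [([0.3765, 0.3793, 0.0013], 0.59)]
top wire_spool [([0.559, -0.3669, 0.0035], 0.75)]
side fixture [([0.5213, -0.0351, 0.0027], 0.66)]
side v_mid [([0.523, -0.0338, 0.087], 0.93)]
side spokes [([0.5107, -0.0944, 0.0848], 0.81)]
side wheel_seat [([0.5272, 0.025, 0.0867], 0.79)]
side dial [([0.531, 0.0285, 0.2272], 0.69)]
side handle [([0.632, 0.0901, 0.2435], 0.78)]
side plunger []
side axle [([0.5176, -0.0324, 0.0852], 0.9)]
side can_brown [([0.5584, 0.4185, -0.0045], 0.57)]
side can_orange [([0.3777, 0.3736, -0.0005], 0.67)]
side wire_spool [([0.5582, -0.3682, -0.0031], 0.86)]
```

View pics/s1.png

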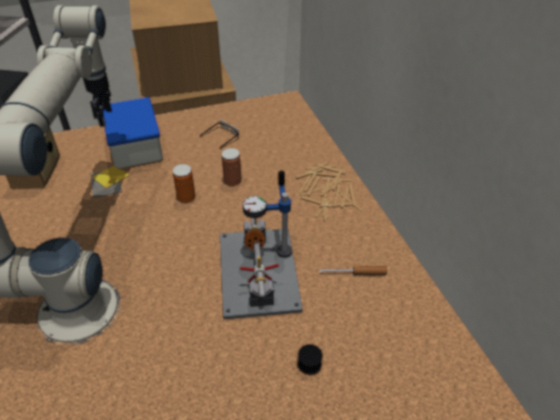

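View pics/t1.png

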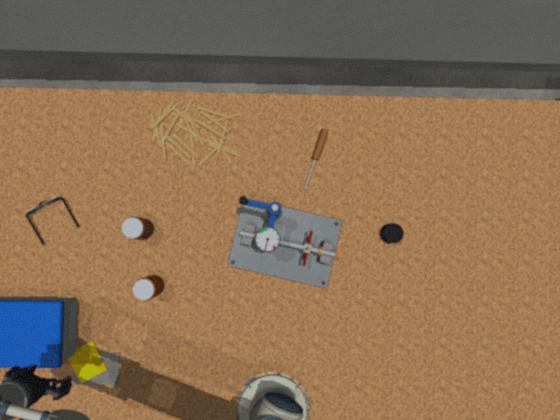

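Side and top views: the fixture is at about (0.52, -0.033) with yaw about -11°, the dial is over the wheel, the knob is at (0.632, 0.09, 0.244), and the cans and spool are clear of it.

```bash
python3 - <<'E'
from h import *
o=arm.get_obs(); print(R.from_rotvec(o['ee_rot']).as_matrix().round(3))
m=vision.camera_model('wrist'); print(m['hand_eye'].round(3), m['mtx'].round(1))
print([k for k in m])
E
```

```text
[[ 0.     0.295  0.955]
 [-0.     0.955 -0.295]
 [-1.    -0.     0.   ]]
[[ 0.     0.27  -0.963 -0.143]
 [ 1.     0.001  0.     0.001]
 [ 0.001 -0.963 -0.27  -0.069]
 [ 0.     0.     0.     1.   ]] [[297.8   0.  278.5]
 [  0.  297.8 203.3]
 [  0.    0.    1. ]]
['mtx', 'hand_eye']
```

>>> play_rows(
  series=[
    [0,0,20,0,0.5],
    [10,-8,20,0,1],
    [27,-28,10,0,1],
    [27,-28,10,0,1],
    [27,-28,0,0,1],
  ],
)

```text
time: 1.62
eef_pos: [0.2689, 0.4808, 0.294]
ee_rot: [0.237, 1.556, -0.231]
ft_force: [1.2, 0.3, 0.8]
grip_width: 0.294
```

>>> play_rows(
  series=[
    [27,-28,0,0,1],
    [27,-28,0,0,1],
    [27,-28,0,0,1],
    [27,-28,0,0,1],
    [27,-28,0,0,1],
  ],
)

```text
time: 2.03
eef_pos: [0.4042, 0.3397, 0.2916]
ee_rot: [0.236, 1.558, -0.235]
ft_force: [0.5, 0.8, -0.2]
grip_width: -0.0
```

>>> play_rows(
  series=[
    [27,-28,0,0,1],
    [27,-28,0,0,1],
    [27,-28,0,0,1],
    [27,-28,0,0,1],
    [10,-10,0,0,1],
  ],
)

```text
time: 2.45
eef_pos: [0.5238, 0.2154, 0.2906]
ee_rot: [0.237, 1.557, -0.24]
ft_force: [1.1, 0.7, 0.7]
grip_width: 0.001
```

>>> play_rows(
  series=[
    [22,-25,0,0,1],
    [22,-25,0,0,1],
    [22,-25,0,0,1],
    [22,-25,0,0,1],
    [18,-22,0,0,1],
  ],
)

```text
time: 2.87
eef_pos: [0.6282, 0.0959, 0.291]
ee_rot: [0.236, 1.558, -0.235]
ft_force: [0.4, 0.1, 0.0]
grip_width: 0.002
```

>>> play_rows(
  series=[
    [0,0,0,0,1],
    [0,0,0,0,1],
  ],
)

```text
time: 3.03
eef_pos: [0.6277, 0.0964, 0.2903]
ee_rot: [0.237, 1.559, -0.237]
ft_force: [-0.8, 0.8, 0.3]
grip_width: -0.0
```

```bash
python3 - <<'E'
from h import *
o=st(); snap('wrist','w1.png')
for t in('handle','dial','spokes'): sp('wrist',t)
snap('top')
sp('top','handle')
E
```

```text
3.03 [0.6277 0.0964 0.2903] [ 0.237  1.559 -0.237] [-0.8  0.8  0.3] -0.00031418774259171116
wrist handle [([0.6294, 0.089, 0.2429], 0.59)]
wrist dial [([0.5303, 0.0247, 0.2287], 0.88)]
wrist spokes [([0.5026, -0.0945, 0.0883], 0.86)]
top handle []
```

View pics/w1.png

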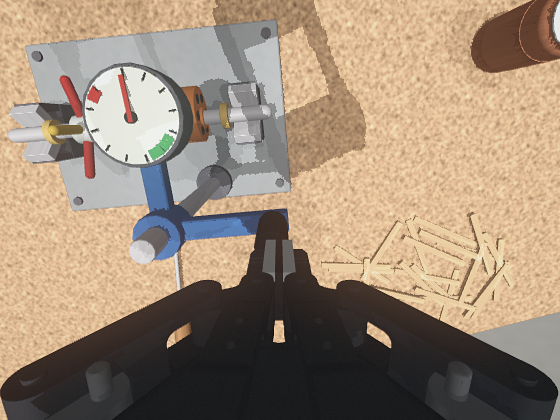

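Wrist view: the dial centre is at about (131, 116), the red needle points up (zero), the green band is at lower right, and the closed fingers are just over the knob at (272, 225).

>>> play_rows(
  series=[
    [3,-5,-10,0,1],
    [0,0,-8,0,1],
    [0,0,-3,0,1],
    [0,0,-3,0,1],
    [0,0,-3,0,1],
  ],
)

```text
time: 3.75
eef_pos: [0.6299, 0.0923, 0.2638]
ee_rot: [0.235, 1.559, -0.235]
ft_force: [-1.4, 0.3, 5.8]
grip_width: -0.001
```

>>> play_rows(
  series=[
    [0,0,-3,0,1],
    [0,0,-3,0,1],
    [0,0,-3,0,1],
    [0,0,-3,0,1],
    [0,0,-3,0,1],
  ],
)

```text
time: 4.17
eef_pos: [0.63, 0.0923, 0.2507]
ee_rot: [0.235, 1.557, -0.235]
ft_force: [-2.7, -0.3, 4.5]
grip_width: -0.001
```

```bash
cat >> h.py <<'E'
YAW=-0.2
def w2pw(p,o):
    m=vision.camera_model('wrist');T=np.eye(4);T[:3,:3]=R.from_rotvec(o['ee_rot']).as_matrix();T[:3,3]=o['eef_pos']
    return T@m['hand_eye'],m['mtx']
def needle(z,fn=None,c0=(0.531,0.027)):
    """needle angle from wrist picture; z = height of the dial face"""
    o=arm.get_obs(); im,d=snap('wrist',fn); T,K=w2pw(None,o)
    def back(m):
        v,u=np.nonzero(m); r=np.c_[(u-K[0,2])/K[0,0],-(v-K[1,2])/K[1,1],-np.ones(len(u))]@T[:3,:3].T
        s=(z-T[2,3])/r[:,2]; return T[:2,3]+r[:,:2]*s[:,None]
    h=cv2.cvtColor(im,cv2.COLOR_RGB2HSV)
    w=back((h[...,1]<60)&(h[...,2]>170)); w=w[np.hypot(*(w-c0).T)<.04]; c=np.median(w,0)
    for _ in range(5): w2=w[np.hypot(*(w-c).T)<.036]; c=(w2.min(0)+w2.max(0))/2
    rd=back(((h[...,0]<8)|(h[...,0]>172))&(h[...,1]>130)&(h[...,2]>90)); q=rd-c; rr=np.hypot(*q.T)
    q=q[(rr<.021)&(rr>.007)]
    if len(q)<5: print('no needle',c,len(q)); return
    l=q@np.array([[np.cos(YAW),-np.sin(YAW)],[np.sin(YAW),np.cos(YAW)]])
    a=np.arctan2(l[:,1],-l[:,0]); a0=np.angle(np.exp(1j*a).sum())%(2*np.pi)
    print('needle',round(a0,3),'R',round(abs(np.exp(1j*a).mean()),3),'n',len(q),'dial c',c.round(4),'t',round(o['time'],2)); return a0
E
python3 - <<'E'
from h import *
o=st(); needle(0.232-max(0,.266-o['eef_pos'][2]),'w2.png')
for t in('handle','dial'): sp('wrist',t)
E
```

```text
4.17 [0.63   0.0923 0.2507] [ 0.235  1.557 -0.235] [-2.7 -0.3  4.5] -0.0009270800503886168
needle 6.047 R 0.745 n 301 dial c [0.527  0.0222] t 4.17
wrist handle [([0.629, 0.0927, 0.2267], 0.68), ([0.558, 0.4108, -0.0007], 0.2)]
wrist dial [([0.53, 0.0246, 0.2132], 0.69)]
```

View pics/w2.png

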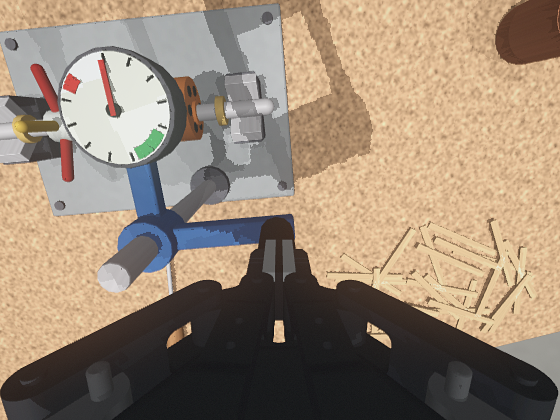

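The dial follows the knob down. The needle is still at zero and points at pixel (103, 60) from a centre at (112, 107). My detector caught the red band too, so I'll tighten it.

```bash
sed -i 's/c=(w2.min(0)+w2.max(0))\/2/c=np.array(cv2.minEnclosingCircle(w2.astype(np.float32))[0],float)/; s/(rr<.021)&(rr>.007)/(rr<.018)\&(rr>.005)/' h.py
python3 - <<'E'
from h import *
o=st(); needle(0.232-max(0,.266-o['eef_pos'][2]))
E
```

```text
4.32 [0.63   0.0923 0.2499] [ 0.235  1.558 -0.235] [-1.7 -0.3  3.5] -0.0005959310964899537
needle 0.105 R 0.811 n 149 dial c [0.5281 0.025 ] t 4.32
```

>>> play_rows(
  series=[
    [0,0,-3,0,1],
    [0,0,-3,0,1],
    [0,0,-3,0,1],
    [0,0,-3,0,1],
    [0,0,-3,0,1],
  ],
)

```text
time: 4.78
eef_pos: [0.6301, 0.0923, 0.235]
ee_rot: [0.235, 1.557, -0.235]
ft_force: [-3.1, -0.0, 5.3]
grip_width: -0.0
```

>>> play_rows(
  series=[
    [0,0,-3,0,1],
    [0,0,-3,0,1],
    [0,0,-3,0,1],
    [0,0,-3,0,1],
    [0,0,-3,0,1],
  ],
)

```text
time: 5.2
eef_pos: [0.6301, 0.0923, 0.2207]
ee_rot: [0.235, 1.557, -0.235]
ft_force: [-4.2, -0.5, 8.1]
grip_width: 0.005
```

```bash
python3 - <<'E'
from h import *
o=st(); needle(0.232-max(0,.266-o['eef_pos'][2]))
sp('wrist','dial')
E
```

```text
5.2 [0.6301 0.0923 0.2207] [ 0.235  1.557 -0.235] [-4.2 -0.5  8.1] 0.004942573159012129
needle 2.834 R 0.862 n 128 dial c [0.5262 0.0253] t 5.2
wrist dial [([0.5292, 0.0239, 0.1855], 0.75)]
```

```bash
python3 - <<'E'
from h import *
im,_=snap('wrist'); cv2.imwrite('pics/w3.png',cv2.resize(im[:260,:260,::-1],None,fx=2,fy=2))
E
```

```text
(no output)
```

View pics/w3.png

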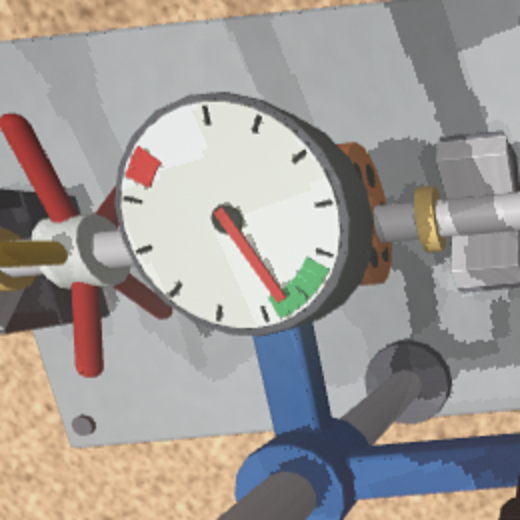

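The needle is already at the far part of the green band, at (283, 300) from a centre at (225, 218), about 2.7 rad. I'll release the knob and fix the detector.

>>> play_rows(
  series=[
    [0,0,2,0,1],
    [0,0,4,0,1],
    [0,0,20,0,1],
    [0,0,35,0,1],
    [-20,-20,20,0,1],
  ],
)

```text
time: 5.77
eef_pos: [0.6119, 0.0745, 0.2998]
ee_rot: [0.234, 1.56, -0.232]
ft_force: [0.7, -0.1, 1.0]
grip_width: -0.001
```

>>> play_rows(
  series=[
    [-30,-30,0,0,1],
    [-30,-30,0,0,1],
    [-25,-30,0,0,1],
    [-15,-30,0,0,1],
    [0,0,0,0,1],
  ],
)

```text
time: 6.18
eef_pos: [0.5092, -0.0509, 0.3015]
ee_rot: [0.237, 1.556, -0.241]
ft_force: [-0.5, 0.2, 1.1]
grip_width: 0.003
```

```bash
python3 - <<'E'
s=open('h.py').read(); i=s.index("    rd=back(")
s=s[:i]+'''    red=(((h[...,0]<8)|(h[...,0]>172))&(h[...,1]>130)&(h[...,2]>90)).astype(np.uint8)
    n,lab,stt,_=cv2.connectedComponentsWithStats(red); best=None
    for k in range(1,n):
        if stt[k,4]<40: continue
        p=back(lab==k); r=np.hypot(*(p-c).T)
        if r.max()<.036 and (best is None or r.min()<best[0]): best=(r.min(),p,r)
    if best is None: print('no needle',c); return
    p=best[1]; v=np.linalg.svd(p-p.mean(0),full_matrices=False)[2][0]; v*=np.sign(v@(p.mean(0)-c))
    l=v@np.array([[np.cos(YAW),-np.sin(YAW)],[np.sin(YAW),np.cos(YAW)]])
    a0=np.arctan2(l[1],-l[0])%(2*np.pi)
    print('needle',round(a0,3),'rmin/max',best[2].min().round(4),best[2].max().round(4),'n',len(p),'c',c.round(4),'t',round(o['time'],2)); return a0
'''
open('h.py','w').write(s)
E
python3 - <<'E'
from h import *
o=st(); needle(0.186,'w4.png')
for t in('spokes','dial','v_mid','wheel_seat','handle'): sp('wrist',t)
E
```

```text
6.18 [ 0.5092 -0.0509  0.3015] [ 0.237  1.556 -0.241] [-0.5  0.2  1.1] 0.0028620330658328925
needle 2.702 rmin/max 0.0035 0.0281 n 90 c [0.5294 0.0298] t 6.18
wrist spokes [([0.5053, -0.0914, 0.0871], 0.57)]
wrist dial [([0.5299, 0.0237, 0.1869], 0.82)]
wrist v_mid [([0.5162, -0.0336, 0.0867], 0.91)]
wrist wheel_seat [([0.5309, 0.0235, 0.086], 0.85), ([0.6284, 0.0937, 0.198], 0.54)]
wrist handle [([0.6288, 0.0929, 0.196], 0.88), ([0.5311, 0.0232, 0.1844], 0.64)]
```

View pics/w4.png

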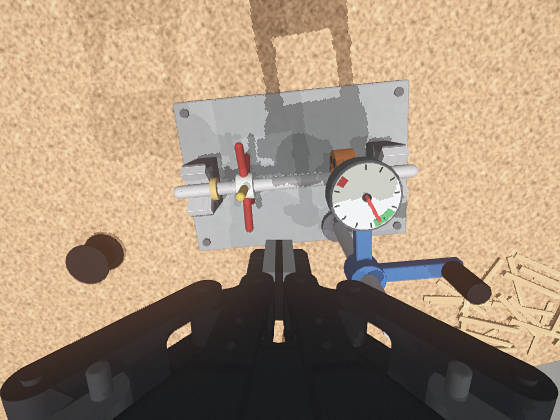

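Wrist view: the needle is in the green (tip near (380, 220)). The hub is at (245, 185) with the yellow spoke nearly up and red spokes toward -x (240, 147) and +x (249, 228). Next I'll compute the spoke angles from the pixels.

```bash
cat >> h.py <<'E'
VM=np.array([0.5185,-0.0330,0.085]); EY=np.array([-np.sin(YAW),np.cos(YAW),0]); EX=np.array([np.cos(YAW),np.sin(YAW),0]); HUB=VM-.06*EY
def spokes():
    """elevation of spokes above -x horizontal (deg), via depth points within the spoke plane"""
    o=arm.get_obs(); im,d=snap('wrist'); T,K=w2pw(None,o)
    v,u=np.nonzero(d>0); z=d[v,u]
    P=np.c_[(u-K[0,2])/K[0,0]*z,-(v-K[1,2])/K[1,1]*z,-z]@T[:3,:3].T+T[:3,3]
    q=P-HUB; x=q@EX; y=q@EY; zz=q[:,2]; r=np.hypot(x,zz); m=(abs(y)<.014)&(r>.028)&(r<.066)
    hs=cv2.cvtColor(im,cv2.COLOR_RGB2HSV)[v,u]; sat=hs[:,1]>110
    out=[]
    for nm,c in(('red',m&sat&((hs[:,0]<8)|(hs[:,0]>172))),('yel',m&sat&(hs[:,0]>=17)&(hs[:,0]<32))):
        e=np.degrees(np.arctan2(zz[c],-x[c])); n,b=np.histogram(e,bins=np.arange(-90,280,10))
        print(nm,[(int(b[i]),int(n[i])) for i in range(len(n)) if n[i]>4],'ymean',y[c].mean().round(4) if c.any() else None,'rmax',r[c].max().round(4) if c.any() else None)
        out.append(e)
    # 5-fold phase
    a=np.exp(5j*np.radians(np.r_[out[0],out[1]])).sum(); print('phase mod72 elev',round(np.degrees(np.angle(a))/5,1), [round(np.degrees(np.angle(a))/5+72*k,1) for k in range(-1,4)])
E
python3 - <<'E'
from h import *
print(HUB.round(4), (VM+.06*EY).round(4),(VM+.145*EY+.085*EX).round(4)); spokes()
E
```

```text
[ 0.5066 -0.0918  0.085 ] [0.5304 0.0258 0.085 ] [0.6306 0.0922 0.085 ]
red [(-60, 14), (-50, 49), (10, 11), (20, 193), (150, 169)] ymean 0.0004 rmax 0.0565
yel [(80, 76), (90, 31)] ymean 0.0008 rmax 0.0581
phase mod72 elev 18.3 [np.float64(-53.7), np.float64(18.3), np.float64(90.3), np.float64(162.3), np.float64(234.3)]
```

>>> play_rows(
  series=[
    [-24,-16,-20,0,1],
    [-23,-16,-35,0,1],
    [0,0,-39,0,1],
    [0,0,-39,0,1],
    [0,0,-34,0,1],
  ],
)

```text
time: 6.95
eef_pos: [0.4655, -0.0769, 0.1333]
ee_rot: [0.235, 1.559, -0.235]
ft_force: [0.4, -0.2, -0.1]
grip_width: 0.002
```

>>> play_rows(
  series=[
    [0,0,-8,0,1],
    [0,0,-6,0,1],
    [0,0,-4,0,1],
    [0,0,-2,0,1],
    [0,0,-2,0,1],
  ],
)

```text
time: 7.37
eef_pos: [0.4673, -0.0776, 0.116]
ee_rot: [0.235, 1.554, -0.235]
ft_force: [-0.4, 0.3, 0.1]
grip_width: -0.001
```

```bash
python3 - <<'E'
from h import *
o=st(); q=o['eef_pos']-HUB; print('local',(q@EX).round(4),(q@EY).round(4),q[2].round(4))
E
```

```text
7.37 [ 0.4673 -0.0776  0.116 ] [ 0.235  1.554 -0.235] [-0.4  0.3  0.1] -0.001066288554361263
local -0.0414 0.0061 0.031
```

>>> play_rows(
  series=[
    [-3,-3,0,0,1],
    [-2,-2,-2,0,1],
    [0,0,-2,0,1],
    [0,0,-2,0,1],
    [0,0,-2,0,1],
  ],
)

```text
time: 7.78
eef_pos: [0.4609, -0.0827, 0.1058]
ee_rot: [0.236, 1.557, -0.236]
ft_force: [-0.1, -0.2, 1.4]
grip_width: 0.0
```

>>> play_rows(
  series=[
    [-0.5,0,-2,0,1],
    [-0.5,0,-2,0,1],
    [-0.5,0,-2,0,1],
    [-0.5,0,-2,0,1],
    [-0.5,0,-2,0,1],
  ],
)

```text
time: 8.2
eef_pos: [0.4584, -0.0824, 0.0956]
ee_rot: [0.235, 1.558, -0.235]
ft_force: [-0.7, 1.1, 1.9]
grip_width: 0.001
```

>>> play_rows(
  series=[
    [-1,0,-2.5,0,1],
    [-1,0,-2.5,0,1],
    [-1,0,-2.5,0,1],
    [-1,0,-2.5,0,1],
    [-1,0,-2.5,0,1],
  ],
)

```text
time: 8.62
eef_pos: [0.4535, -0.0827, 0.0831]
ee_rot: [0.235, 1.557, -0.236]
ft_force: [0.7, -0.4, 1.8]
grip_width: -0.002
```

>>> play_rows(
  series=[
    [0,0,0,0,1],
    [0,0,8,0,1],
    [-8,2,30,0,1],
    [-8,2,40,0,1],
    [0,0,40,0,1],
  ],
)

```text
time: 9.03
eef_pos: [0.4356, -0.0781, 0.2021]
ee_rot: [0.236, 1.561, -0.235]
ft_force: [1.4, 0.3, 0.7]
grip_width: 0.0
```

>>> play_rows(
  series=[
    [10,10,40,0,1],
    [20,20,25,0,1],
    [0,0,0,0,1],
  ],
)

```text
time: 9.28
eef_pos: [0.4702, -0.047, 0.2726]
ee_rot: [0.235, 1.547, -0.233]
ft_force: [1.0, -0.8, 0.8]
grip_width: -0.001
```

```bash
python3 - <<'E'
from h import *
o=st(); needle(.186); spokes()
E
```

```text
9.28 [ 0.4702 -0.047   0.2726] [ 0.235  1.547 -0.233] [ 1.  -0.8  0.8] -0.0008103502981484407
needle 2.25 rmin/max 0.0047 0.0284 n 96 c [0.5275 0.0291] t 9.28
red [(-80, 26), (-10, 171), (0, 25), (120, 76), (130, 18)] ymean -0.0002 rmax 0.0559
yel [(60, 96), (70, 10)] ymean 0.0009 rmax 0.0577
phase mod72 elev -7.0 [np.float64(-79.0), np.float64(-7.0), np.float64(65.0), np.float64(137.0), np.float64(209.0)]
```

The needle fell from 2.70 to 2.25 over a -25° turn, the steepest part of the sinusoid, so c ≈ 2.5 and the low spot is about 75° further. One full spoke stroke should do it.

>>> play_rows(
  series=[
    [14,-15,0,0,1],
    [14,-16,-20,0,1],
    [12,-15,-35,0,1],
    [0,0,-35,0,1],
    [0,0,-20,0,1],
  ],
)

```text
time: 9.8
eef_pos: [0.5046, -0.0956, 0.1489]
ee_rot: [0.237, 1.567, -0.237]
ft_force: [-0.4, -0.0, -0.7]
grip_width: 0.002
```

>>> play_rows(
  series=[
    [0,0,0,0,1],
    [0,0,0,0,1],
  ],
)

```text
time: 9.97
eef_pos: [0.5055, -0.0949, 0.1533]
ee_rot: [0.236, 1.563, -0.236]
ft_force: [0.4, -0.6, -0.3]
grip_width: 0.004
```

```bash
cat >> h.py <<'E'
def loc():
    o=st(); q=o['eef_pos']-HUB; print('local mm',(1000*q@EX).round(1),(1000*q@EY).round(1),(1000*q[2]).round(1))
E
python3 -c "
from h import *
loc()"
```

```text
9.97 [ 0.5055 -0.0949  0.1533] [ 0.236  1.563 -0.236] [ 0.4 -0.6 -0.3] 0.004182538256064544
local mm -0.4 -3.2 68.3
```

>>> play_rows(
  series=[
    [5,2,0,0,1],
    [0,0,-8,0,1],
    [0,0,-8,0,1],
    [0,0,-6,0,1],
    [0,0,-3,0,1],
  ],
)

```text
time: 10.38
eef_pos: [0.5119, -0.0925, 0.1296]
ee_rot: [0.235, 1.559, -0.235]
ft_force: [0.3, -0.4, -0.2]
grip_width: 0.0
```

>>> play_rows(
  series=[
    [-2,0.4,0,0,1],
    [-2,0.4,0,0,1],
    [-2,0.4,0,0,1],
    [-2,0.4,-0.6,0,1],
    [-2.5,0.5,-1.2,0,1],
  ],
)

```text
time: 10.8
eef_pos: [0.5017, -0.0907, 0.1293]
ee_rot: [0.235, 1.557, -0.235]
ft_force: [-0.5, 0.2, 0.0]
grip_width: 0.002
```

>>> play_rows(
  series=[
    [-2.5,0.5,-1.5,0,1],
    [-2.5,0.5,-1.5,0,1],
    [-2.5,0.5,-1.5,0,1],
    [-2.5,0.5,-1.7,0,1],
    [-2,0.4,-1.8,0,1],
  ],
)

```text
time: 11.22
eef_pos: [0.4896, -0.0882, 0.1209]
ee_rot: [0.235, 1.557, -0.235]
ft_force: [0.4, -0.4, 2.2]
grip_width: 0.003
```

>>> play_rows(
  series=[
    [-2,0.4,-2,0,1],
    [-2,0.4,-2,0,1],
    [-2,0.4,-2,0,1],
    [-2,0.4,-2.2,0,1],
    [-2,0.4,-2.4,0,1],
  ],
)

```text
time: 11.63
eef_pos: [0.4795, -0.0861, 0.1098]
ee_rot: [0.235, 1.558, -0.235]
ft_force: [1.0, -0.4, 2.2]
grip_width: 0.001
```

```bash
python3 -c "
from h import *
loc()"
```

```text
11.63 [ 0.4795 -0.0861  0.1098] [ 0.235  1.558 -0.235] [ 1.  -0.4  2.2] 0.0006618013348556223
local mm -27.6 0.2 24.8
```

>>> play_rows(
  series=[
    [-2.2,0.4,-2.6,0,1],
    [-2.2,0.4,-2.6,0,1],
    [-2.2,0.4,-2.6,0,1],
    [-2.4,0.5,-2.6,0,1],
    [-2.4,0.5,-2.6,0,1],
  ],
)

```text
time: 12.05
eef_pos: [0.4681, -0.084, 0.0968]
ee_rot: [0.235, 1.558, -0.235]
ft_force: [0.8, 0.8, 0.9]
grip_width: -0.0
```

>>> play_rows(
  series=[
    [-2.6,0.5,-2.6,0,1],
    [-2.6,0.5,-2.6,0,1],
    [-2.6,0.5,-2.6,0,1],
    [-2.4,0.5,-2.6,0,1],
    [-2.4,0.5,-2.6,0,1],
  ],
)

```text
time: 12.47
eef_pos: [0.4555, -0.0815, 0.084]
ee_rot: [0.235, 1.558, -0.235]
ft_force: [1.0, 0.2, 2.6]
grip_width: -0.002
```

>>> play_rows(
  series=[
    [-1,0.2,-2.4,0,1],
    [0,0,-2,0,1],
    [0,0,0,0,1],
    [-1,0,6,0,1],
    [-8,2,25,0,1],
  ],
)

```text
time: 12.88
eef_pos: [0.4436, -0.0789, 0.1066]
ee_rot: [0.236, 1.567, -0.235]
ft_force: [0.1, -0.3, 0.1]
grip_width: 0.001
```

>>> play_rows(
  series=[
    [-8,2,35,0,1],
    [0,0,40,0,1],
    [12,12,40,0,1],
    [20,20,38,0,1],
    [0,0,0,0,1],
  ],
)

```text
time: 13.3
eef_pos: [0.4699, -0.0466, 0.2658]
ee_rot: [0.235, 1.546, -0.233]
ft_force: [0.5, 0.8, 1.3]
grip_width: 0.001
```

```bash
python3 - <<'E'
from h import *
loc(); needle(.186); spokes()
E
```

```text
13.3 [ 0.4699 -0.0466  0.2658] [ 0.235  1.546 -0.233] [0.5 0.8 1.3] 0.0007478215606730224
local mm -44.9 37.0 180.8
needle 1.679 rmin/max 0.0056 0.0256 n 88 c [0.527  0.0287] t 13.3
red [(-90, 8), (50, 39), (60, 87), (120, 95)] ymean -0.0001 rmax 0.0578
yel [(-20, 25), (-10, 181)] ymean 0.0002 rmax 0.056
phase mod72 elev -10.8 [np.float64(-82.8), np.float64(-10.8), np.float64(61.2), np.float64(133.2), np.float64(205.2)]
```

Needle 1.68 at a total turn of -101°, near the fitted minimum. I'll carry on with the same stroke, which also confirms the low spot.

>>> play_rows(
  series=[
    [14,-15,0,0,1],
    [14,-16,-20,0,1],
    [12,-15,-35,0,1],
    [0,0,-35,0,1],
    [3,-1,-20,0,1],
  ],
)

```text
time: 13.82
eef_pos: [0.5071, -0.0958, 0.1409]
ee_rot: [0.237, 1.567, -0.236]
ft_force: [-0.4, 0.5, -1.2]
grip_width: 0.003
```

>>> play_rows(
  series=[
    [0,0,-4,0,1],
    [0,0,-7,0,1],
    [0,0,-6,0,1],
    [0,0,-4,0,1],
    [0,0,-2,0,1],
  ],
)

```text
time: 14.23
eef_pos: [0.5101, -0.0952, 0.1253]
ee_rot: [0.235, 1.556, -0.235]
ft_force: [0.6, 0.2, -0.4]
grip_width: -0.0
```

```bash
python3 - <<'E'
from h import *
loc()
E
```

```text
14.23 [ 0.5101 -0.0952  0.1253] [ 0.235  1.556 -0.235] [ 0.6  0.2 -0.4] -0.0002719097765401915
local mm 4.1 -2.7 40.3
```

>>> play_rows(
  series=[
    [-2,1.4,0,0,1],
    [-2,1.4,0,0,1],
    [-2,0.4,0,0,1],
    [-2,0.4,0,0,1],
    [-2.5,0.5,0,0,1],
  ],
)

```text
time: 14.65
eef_pos: [0.4993, -0.091, 0.125]
ee_rot: [0.235, 1.557, -0.235]
ft_force: [-0.9, -0.2, 0.2]
grip_width: -0.001
```

>>> play_rows(
  series=[
    [-2.5,0.5,-1,0,1],
    [-2.5,0.5,-1.3,0,1],
    [-2.5,0.5,-1.5,0,1],
    [-2.5,0.5,-1.7,0,1],
    [-2,0.4,-1.8,0,1],
  ],
)

```text
time: 15.07
eef_pos: [0.4872, -0.0887, 0.1173]
ee_rot: [0.235, 1.557, -0.235]
ft_force: [0.5, -0.9, 1.2]
grip_width: 0.001
```

>>> play_rows(
  series=[
    [-2,0.4,-1.8,0,1],
    [-2,0.4,-1.8,0,1],
    [-2,0.4,-2,0,1],
    [-2,0.4,-2,0,1],
    [-2,0.4,-2,0,1],
  ],
)

```text
time: 15.48
eef_pos: [0.4772, -0.0868, 0.1074]
ee_rot: [0.235, 1.558, -0.235]
ft_force: [2.1, -0.6, 1.1]
grip_width: -0.002
```

>>> play_rows(
  series=[
    [-2.2,0.4,-2.6,0,1],
    [-2.2,0.4,-2.6,0,1],
    [-2.2,0.4,-2.6,0,1],
    [-2.4,0.5,-2.6,0,1],
    [-2.4,0.5,-2.6,0,1],
  ],
)

```text
time: 15.9
eef_pos: [0.4656, -0.0845, 0.0944]
ee_rot: [0.235, 1.558, -0.235]
ft_force: [2.1, 0.1, 2.0]
grip_width: 0.001
```

>>> play_rows(
  series=[
    [-2.6,0.5,-2.6,0,1],
    [-2.6,0.5,-2.6,0,1],
    [-2.6,0.5,-2.6,0,1],
    [-2.4,0.5,-2.6,0,1],
    [-2.4,0.5,-2.6,0,1],
  ],
)

```text
time: 16.32
eef_pos: [0.4531, -0.082, 0.0815]
ee_rot: [0.235, 1.558, -0.235]
ft_force: [1.0, -0.4, 3.4]
grip_width: -0.002
```

>>> play_rows(
  series=[
    [-1,0.2,-2,0,1],
    [0,0,-2,0,1],
    [0,0,0,0,1],
    [-1,0,6,0,1],
    [-8,2,25,0,1],
  ],
)

```text
time: 16.73
eef_pos: [0.441, -0.0793, 0.1043]
ee_rot: [0.236, 1.567, -0.235]
ft_force: [-0.5, -0.1, -0.7]
grip_width: 0.0
```

>>> play_rows(
  series=[
    [-8,2,35,0,1],
    [0,0,40,0,1],
    [12,12,40,0,1],
    [20,20,38,0,1],
    [0,0,0,0,1],
  ],
)

```text
time: 17.15
eef_pos: [0.4675, -0.0471, 0.2635]
ee_rot: [0.234, 1.547, -0.233]
ft_force: [1.6, 0.2, 0.3]
grip_width: 0.004
```

```bash
python3 - <<'E'
from h import *
loc(); needle(.186,'w5.png'); spokes()
E
```

```text
17.15 [ 0.4675 -0.0471  0.2635] [ 0.234  1.547 -0.233] [1.6 0.2 0.3] 0.0036653459056932916
local mm -47.2 36.1 178.5
needle 2.474 rmin/max 0.0049 0.0308 n 96 c [0.5262 0.0284] t 17.15
red [(-20, 58), (-10, 138), (50, 60), (60, 73), (110, 12), (120, 65)] ymean -0.0005 rmax 0.0577
yel [(-90, 12)] ymean 0.0016 rmax 0.0498
phase mod72 elev -11.9 [np.float64(-83.9), np.float64(-11.9), np.float64(60.1), np.float64(132.1), np.float64(204.1)]
```

Fit over 4 readings: c ≈ 2.65, low spot at 93° (passed, rested 8° from it), high spot at about 273°. Now at 174°, so one more full stroke and then about 27°.

>>> play_rows(
  series=[
    [14,-15,0,0,1],
    [14,-15,-20,0,1],
    [13,-15,-35,0,1],
    [2,0,-35,0,1],
    [3,0,-18,0,1],
  ],
)

```text
time: 17.67
eef_pos: [0.5076, -0.0943, 0.1402]
ee_rot: [0.238, 1.568, -0.237]
ft_force: [-0.5, 0.6, -0.3]
grip_width: -0.001
```

>>> play_rows(
  series=[
    [0,0,-4,0,1],
    [0,0,-6,0,1],
    [0,0,-6,0,1],
    [0,0,-4,0,1],
    [0,0,-1,0,1],
  ],
)

```text
time: 18.08
eef_pos: [0.5105, -0.0937, 0.1269]
ee_rot: [0.235, 1.557, -0.235]
ft_force: [-0.1, 0.1, -0.3]
grip_width: -0.001
```

```bash
python3 - <<'E'
from h import *
loc()
E
```

```text
18.08 [ 0.5105 -0.0937  0.1269] [ 0.235  1.557 -0.235] [-0.1  0.1 -0.3] -0.000721706829950606
local mm 4.3 -1.1 41.9
```

>>> play_rows(
  series=[
    [-2,0.6,0,0,1],
    [-2,0.6,0,0,1],
    [-2,0.4,0,0,1],
    [-2,0.4,0,0,1],
    [-2.5,0.5,-0.5,0,1],
  ],
)

```text
time: 18.5
eef_pos: [0.4999, -0.0912, 0.1264]
ee_rot: [0.235, 1.557, -0.235]
ft_force: [0.3, 0.1, 0.4]
grip_width: 0.003
```

>>> play_rows(
  series=[
    [-2.5,0.5,-1.3,0,1],
    [-2.5,0.5,-1.5,0,1],
    [-2.5,0.5,-1.6,0,1],
    [-2.5,0.5,-1.7,0,1],
    [-2,0.4,-1.8,0,1],
  ],
)

```text
time: 18.92
eef_pos: [0.488, -0.0888, 0.1184]
ee_rot: [0.235, 1.557, -0.235]
ft_force: [0.7, -0.6, 4.7]
grip_width: -0.002
```

>>> play_rows(
  series=[
    [-2,0.4,-1.8,0,1],
    [-2,0.4,-2,0,1],
    [-2,0.4,-2,0,1],
    [-2,0.4,-2,0,1],
    [-2,0.4,-2.2,0,1],
  ],
)

```text
time: 19.33
eef_pos: [0.4779, -0.0868, 0.1076]
ee_rot: [0.235, 1.557, -0.235]
ft_force: [3.7, -0.5, 1.3]
grip_width: -0.001
```

>>> play_rows(
  series=[
    [-2.2,0.4,-2.6,0,1],
    [-2.2,0.4,-2.6,0,1],
    [-2.2,0.4,-2.6,0,1],
    [-2.4,0.5,-2.6,0,1],
    [-2.4,0.5,-2.6,0,1],
  ],
)

```text
time: 19.75
eef_pos: [0.4662, -0.0846, 0.0947]
ee_rot: [0.235, 1.558, -0.235]
ft_force: [2.0, -0.8, 1.8]
grip_width: 0.005
```

>>> play_rows(
  series=[
    [-2.6,0.5,-2.6,0,1],
    [-2.6,0.5,-2.6,0,1],
    [-2.6,0.5,-2.6,0,1],
    [-2.4,0.5,-2.6,0,1],
    [-2.4,0.5,-2.6,0,1],
  ],
)

```text
time: 20.17
eef_pos: [0.4537, -0.0821, 0.0819]
ee_rot: [0.235, 1.558, -0.235]
ft_force: [1.5, -0.5, 2.7]
grip_width: -0.002
```

>>> play_rows(
  series=[
    [-1,0.2,-2,0,1],
    [0,0,-2,0,1],
    [0,0,0,0,1],
    [-1,0,6,0,1],
    [-8,2,25,0,1],
  ],
)

```text
time: 20.58
eef_pos: [0.4416, -0.0794, 0.1046]
ee_rot: [0.236, 1.567, -0.235]
ft_force: [0.4, -0.4, -0.1]
grip_width: -0.002
```

>>> play_rows(
  series=[
    [-8,2,35,0,1],
    [0,0,40,0,1],
    [12,12,40,0,1],
    [20,20,38,0,1],
    [0,0,0,0,1],
  ],
)

```text
time: 21.0
eef_pos: [0.468, -0.0472, 0.2637]
ee_rot: [0.235, 1.547, -0.233]
ft_force: [0.9, 0.2, 1.0]
grip_width: -0.0
```

```bash
python3 - <<'E'
from h import *
loc(); needle(.186,'w6.png'); spokes()
E
```

```text
21.0 [ 0.468  -0.0472  0.2637] [ 0.235  1.547 -0.233] [0.9 0.2 1. ] -0.0004752865999861644
local mm -46.7 36.1 178.7
needle 3.557 rmin/max 0.0038 0.0321 n 109 c [0.5272 0.0292] t 21.0
red [(-90, 10), (-20, 62), (-10, 134), (50, 60), (60, 71), (110, 11), (120, 71)] ymean -0.0006 rmax 0.0577
yel [] ymean 0.0026 rmax 0.0296
phase mod72 elev -12.1 [np.float64(-84.1), np.float64(-12.1), np.float64(59.9), np.float64(131.9), np.float64(203.9)]
```

Needle 3.557 at 246°. The fit is consistent (φ = 87°, c ≈ 2.65), so the high spot is about 27° further. Doing a partial stroke.

>>> play_rows(
  series=[
    [14,-15,0,0,1],
    [14,-15,-20,0,1],
    [13,-15,-35,0,1],
    [2,0,-35,0,1],
    [2,0,-18,0,1],
  ],
)

```text
time: 21.52
eef_pos: [0.5072, -0.0944, 0.1405]
ee_rot: [0.238, 1.568, -0.237]
ft_force: [-0.5, 0.7, -0.4]
grip_width: -0.004
```

>>> play_rows(
  series=[
    [0,0,-4,0,1],
    [0,0,-6,0,1],
    [0,0,-6,0,1],
    [0,0,-4,0,1],
    [0,0,-1,0,1],
  ],
)

```text
time: 21.93
eef_pos: [0.5101, -0.0938, 0.1273]
ee_rot: [0.235, 1.557, -0.235]
ft_force: [-0.0, -0.3, 0.1]
grip_width: -0.0
```

>>> play_rows(
  series=[
    [-2,0.6,0,0,1],
    [-2,0.6,0,0,1],
    [-2,0.4,0,0,1],
    [-2,0.4,0,0,1],
    [-2.5,0.5,-0.5,0,1],
  ],
)

```text
time: 22.35
eef_pos: [0.4995, -0.0913, 0.1268]
ee_rot: [0.235, 1.557, -0.235]
ft_force: [0.2, 0.1, 0.7]
grip_width: -0.001
```

>>> play_rows(
  series=[
    [-2.5,0.5,-1.3,0,1],
    [-2.5,0.5,-1.5,0,1],
    [-2.5,0.5,-1.6,0,1],
    [-2.5,0.5,-1.7,0,1],
    [-2,0.4,-1.8,0,1],
  ],
)

```text
time: 22.77
eef_pos: [0.4876, -0.0889, 0.1188]
ee_rot: [0.235, 1.557, -0.235]
ft_force: [1.2, -0.4, 4.5]
grip_width: -0.001
```

>>> play_rows(
  series=[
    [-2,0.4,-1.8,0,1],
    [-2,0.4,-2,0,1],
    [0,0,0,0,1],
    [3,-0.6,4,0,1],
    [4,-1,12,0,1],
  ],
)

```text
time: 23.18
eef_pos: [0.4892, -0.0894, 0.1282]
ee_rot: [0.236, 1.563, -0.235]
ft_force: [0.1, 0.2, -0.3]
grip_width: 0.002
```

>>> play_rows(
  series=[
    [0,0,35,0,1],
    [-10,8,40,0,1],
    [-15,18,40,0,1],
    [-15,20,25,0,1],
    [0,0,0,0,1],
  ],
)

```text
time: 23.6
eef_pos: [0.4521, -0.0437, 0.2737]
ee_rot: [0.234, 1.548, -0.233]
ft_force: [0.2, -0.3, -0.2]
grip_width: -0.0
```

```bash
python3 - <<'E'
from h import *
loc(); needle(.186,'w7.png'); spokes(); sp('wrist','v_mid'); sp('wrist','axle')
E
```

```text
23.6 [ 0.4521 -0.0437  0.2737] [ 0.234  1.548 -0.233] [ 0.2 -0.3 -0.2] -0.00023668133382708878
local mm -62.9 36.3 188.7
needle 3.666 rmin/max 0.0046 0.0252 n 73 c [0.5264 0.0297] t 23.6
red [(-40, 91), (-30, 39), (30, 71), (40, 111), (90, 23), (100, 45)] ymean -0.0007 rmax 0.058
yel [] ymean None rmax None
phase mod72 elev -33.1 [np.float64(-105.1), np.float64(-33.1), np.float64(38.9), np.float64(110.9), np.float64(182.9)]
wrist v_mid [([0.5141, -0.035, 0.0843], 0.96)]
wrist axle [([0.5235, -0.0373, 0.0862], 0.6)]
```

View pics/w7.png

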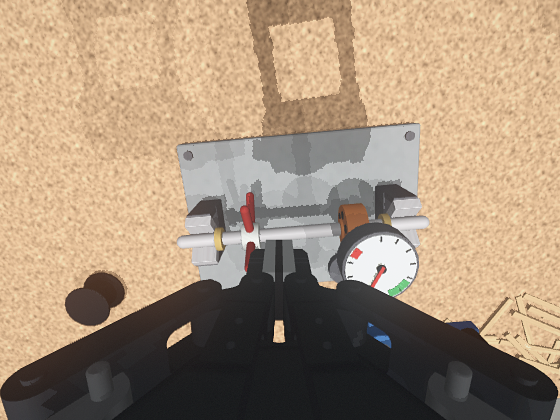

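Wrist view: the axle is seated in both V-blocks, the needle is at about 3.67 (tip at (373, 287)), within about 6° of the fitted maximum, and the fingers are clear. Handing in.

>>> play_rows(
  series=[
    [0,0,10,0,1],
    [0,0,0,0,1],
    [0,0,0,0,1],
  ],
)

```text
time: 24.05
eef_pos: [0.4524, -0.046, 0.2759]
ee_rot: [0.236, 1.559, -0.236]
ft_force: [-0.3, -0.0, 0.1]
grip_width: -0.0
```

```bash
python3 - <<'E'
from h import *
st(); needle(.186); print(ticket.job_done())
E
```

```text
24.05 [ 0.4524 -0.046   0.2759] [ 0.236  1.559 -0.236] [-0.3 -0.   0.1] -0.0001065284906698301
needle 3.661 rmin/max 0.005 0.0271 n 80 c [0.5257 0.0292] t 24.05
the job is handed in; nothing more can be done
None
```

The job is handed in at about 24 s. The wheel's high spot is under the plunger and the gripper is clear of everything.

- **Gauge:** I pushed the knob down with the closed fingers until the needle stood in the green, then let go. The needle read 2.70 rad.
- **Turning:** I pressed the spokes down on the robot's side in four gentle strokes, with wrist force readings of at most about 5 N. The readings at each stop were:

| Turn (from start) | Needle (rad) |
|---|---|
| 0° | 2.70 |
| 25° | 2.25 |
| 101° | 1.68 |
| 174° | 2.47 |
| 246° | 3.56 |
| 267° | 3.66 |

- **Fit:** The readings match a sinusoid with its low at about 93° and its high at about 273°. So the axle rested within about 8° of the low spot, and it now stands about 6° short of the high spot.
- **Last checks:** The needle was steady at 3.66 rad, well short of the red. The last wrist picture showed the axle seated in both V-blocks. My path stayed clear of the cans, spool and screwdriver, but I did not measure them again at the end.
- **Disagreement:** The needle reached the green about 7 mm earlier than the knob travel I measured (45–47 mm) allows. The carriage was probably already slightly lowered at the start. I relied on the needle rather than the travel.
- **Early detector error:** My first needle detector also picked up the red band and gave two wrong readings while I was lowering the gauge. I fixed it before taking any of the readings above.

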